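Clip the bar muddler into the utensil steriliser and start it

TASK

Put the muddler (the round steel bar with square black ends) away to be sterilised: slide the chest's clear guard fully open, press the muddler down past the sprung jaws until it sits home in both fork clips and let go of it, then slide the guard fully shut and press the start button on the deck all the way down. Leave the spoon, the tongs and the bowl where they are.

Things in the scene. Friction and masses are not known exactly. Their poses are not given: they have to be found in the camera images.
- chest: Low fixed steriliser chest, 250 (x) x 332 (y) mm, walls 86 mm high. Origin: centre of its underside, z up. Its -y half is an open well (inside x +-119, y -160 to -3 mm, floor 20 mm high) with two white fork clips; its +y half is a lower grey deck, 50 mm high, with the start button. The guard on top (87 to 95 mm high) covers the well when shut, the deck when open.
- guard (a joint): Sliding clear guard with dark frame (236 x 160 x 8 mm) on the chest's tracks: 0 m = shut over the well, 0.150 m = fully open; it opens along the chest's +y. It may start slightly ajar. About 3 N to move.
- guard_grip (a point): Centre of the black bar handle on the guard's top: bar 110 mm long along the chest's x, 12 mm thick (y), 14 mm high, its centre 37 mm above the guard's underside (124 mm above the counter), with 22 mm of free height below the bar. The axes are the chest's.
- clip_seat (a point): On the seated shaft's axis, midway between the clips (chest frame 0, -85, 60 mm; axes the chest's; the shaft lies along x). Clips centred 46 mm either side along x, each 14 mm wide; seat 10 mm below this point, fixed prong on the -y side (flared tip 85 mm above the counter), sprung jaw on the +y side (tip 86 mm above the counter).
- near_jaw (a joint): Sprung jaw of the clip on the chest's -x side: 0 rad = closed, grows as the rod pushes it outwards (+y); springs back over the rod.
- far_jaw (a joint): The same for the clip on the chest's +x side.
- start (a joint): Round grey push button on the deck: 0 = up, 0.006 m = fully pressed; spring, 5 N fully down. Reachable only when the guard is off the deck (shut).
- start_top (a point): Centre of the start button's top face, 32 mm across, in the middle of the deck.
- muddler: Muddler, loose, 190 mm long along its x: round steel shaft 20 mm in diameter (132 mm long) with a black square end 26 x 26 x 30 mm at each end, alike both ways round. Lies on its square ends. Origin: under its middle, 13 mm below the shaft's axis (on the counter at first). 0.22 kg.
- muddler_mid (a point): Middle of the muddler's shaft, on its axis (x along the shaft).
- spoon: Wooden spoon, 200 mm long along x, lying on the counter. Bystander.
- tongs: Steel kitchen tongs, 206 mm long along x, 20 mm high, lying on the counter. Bystander.
- bowl: Steel bowl, 130 mm across, 55 mm high; origin under its centre. Bystander.
Not all that is in view belongs to the job. Leave any blue look-alike of the muddler alone.

How it is judged (in metres and radians):
On the way, in this order (a step that is already met when the one before it is completed fails the run):
1. the guard is slid fully open (within 15 mm of its stop) (value of joint guard above 0.135 m), for 0.2 s.
2. the muddler sits home in both clips under the closed jaws, let go (z of muddler_mid in the frame of clip_seat between -0.004 and 0.004 m and y of muddler_mid in the frame of clip_seat between -0.004 and 0.004 m and x of muddler_mid in the frame of clip_seat between -0.013 and 0.013 m and angle between the x axis of muddler and the x axis of chest, either way round below 0.06 rad and value of joint each of near_jaw, far_jaw below 0.06 rad and contact force between the fingers and muddler below 0.2 N), for 0.3 s.
3. the guard is slid shut (within 6 mm) with the muddler clipped (z of muddler_mid in the frame of clip_seat between -0.004 and 0.004 m and y of muddler_mid in the frame of clip_seat between -0.004 and 0.004 m and x of muddler_mid in the frame of clip_seat between -0.013 and 0.013 m and angle between the x axis of muddler and the x axis of chest, either way round below 0.06 rad and value of joint each of near_jaw, far_jaw below 0.06 rad and value of joint guard below 0.006 m), for 0.2 s.
4. the start button is pressed down (at least 4.5 of 6 mm) (value of joint start above 0.0045 m and value of joint guard below 0.006 m), for 0.05 s.
At the end, for the whole second after the job is handed in: The muddler lies at rest in both fork clips (axis within 4 mm sideways and in height and 13 mm lengthwise of the seat point, within 0.06 rad of the clips' line, both jaws closed to 0.06 rad), released, the guard is shut to within 6 mm, and the button is up again after having been pressed (all of step 3 and contact force between the fingers and muddler below 0.2 N and value of joint start below 0.002 m and linear speed of muddler below 0.02 m/s); the robot touches nothing.
It fails at once if the spoon, tongs or bowl is moved more than 25 mm (distance of any of spoon, tongs, bowl from where it was at the start of the episode above 0.025 m).
It also fails if it takes over 72 s, if anything falls off the work surface, if the arm or the gripper's body presses on something with over 40 N, if the wrist force passes 120 N, or if a joint passes its speed limit or range.

ROBOT

A 6-joint arm with a two-finger parallel gripper is mounted at the origin on the work surface. World frame = base frame: x ahead of the robot, y to its left, z up, the work surface at z = 0. Lengths are in m, angles in degrees, forces in N, time in s.
With the tool pointing down it reaches from about 0.35 to 0.925 m from the base axis. Payload 6.4 kg.
Tool frame: the origin (TCP) lies at the very end of the fingers, on their centre line; the grasp point (between the pads) lies bot.tcp_to_grasp behind it (bot.tcp_to_grasp is the distance from the TCP to the grasp point, in m); z points along the fingers, y is the line along which they close (so a half turn about z gives the same grasp; the last joint's range is limited). The gripper opens to 94 mm and grips with 3 to 60 N. Pads are 16 mm wide; open, the fingers measure 119 mm over their backs; the gripper's body (75 mm by 177 mm) begins 78 mm behind the grasp point.
Start: joints at [59.467, 14.043, 89.255, -0, 76.702, -9.975], TCP at [0.228, 0.609, 0.205] pointing down, gripper open.
Joint ranges: [-179.41, 179.41], [-58.25, 129.5], [7.25, 145.43], [-54.29, 234.29], [11.92, 165.04], [-157.13, 157.13]. Speed limits (degrees/s): [147.25, 147.25, 180, 180, 180, 180].

INTERFACE

Orientations are given as [roll, pitch, yaw] about the fixed x, y, z axes, in that order (R = Rz(yaw) Ry(pitch) Rx(roll)).
In Python, from cell import get_obs, cams, bot gives the robot as it stands.
- The arm moves only by the tool apply_moves, never from a script. Its argument "rows" is a list of rows, each a list of 2 entries, a list of its own where there are three numbers: the shift along the world's x, y, z each as a share of 0.3 m, from -1 to 1, then the turn about the world's z as a share of 2 pi rad, from -1 to 1. In form: [[[x, y, z], spin], ...]. A call has 1 to 12 rows; each row is the pose to reach, as a shift and turn from the pose commanded when the call began, turning the shorter way round; what a row does not reach only later rows make up. A row lasts 1/12 s, in which the tool goes at most 41.7 mm and 7.16 degrees, less where a joint would pass 70% of its speed; a pose out of reach is approached as far as the arm can. A call with a number of a shift or a turn outside -1 to 1 is refused whole. A call with a gripper value outside its range is refused whole. "jaw" is the opening, from -1 (shut) to 1 (fully open), set as the call begins (left out, the last holds). The fingers move at their own pace and stop on an object; "grip_force" is the grip in N (left out, the last holds). Time passes only in rows, so rows that repeat a pose let the fingers close. It gives the time, the measured TCP pose, the force, the opening and the grip force at its end, in the units of the state.
- get_obs(): the state, without advancing time (a new reading comes with each control period).
- cams.camera(name): name is "side" or "top" or "wrist"; returns the picture (400x640x3 uint8, blue, green, red); there is no depth.
- cams.camera_model(name): a dict with "fx", "fy", "cx", "cy" (pixels), "extrinsics" (4x4, takes a point from world to camera coordinates). Camera axes: x right, y down, z forward; pixel columns grow to the right and rows downward; lengths in m; the calibration is good to about 2 mm. A picture is of the moment at which its call begins: read the wrist's pose just before it. camera_model takes no time and is no camera call; for the wrist camera it gives the pose at the moment of the call.
- bot.close_job(): hands the job in; it is judged then, once.
The state is a dict: "clock": time; "qpos": joint angles; "qvel": joint speeds; "joint_efforts": joint torques, N m; "eef_pos": TCP position; "ee_rot": TCP orientation; "contact_force": force on the tool from outside, world axes, zero at the start; "ft_torque": the same for the moment, N m; "grip_width": finger opening in m; "finger_force": force on a finger pad.
Only numpy, scipy, OpenCV 4.12 (cv2) and the standard library are available. Lean on these libraries where they do the work, as an engineer would, in place of code of your own. Each camera call takes 0.05 s, during which the arm holds its last target. There are 200 camera calls.

## Working session

There is one attempt and no reset: what is moved stays moved. The work goes in short steps, Python scripts to look and compute and a tool call to move; the robot and the scene stay as the last step left them, time stands still between calls to the robot, and variables do not carry over. Pictures are saved under pics/ and viewed, at most 10 in all, crops included, and the job is handed in when it is done.

Besides the shell and the picture viewer there is one more tool, called as name(argument=value, ...) on one line, values as JSON. apply_moves: Moves the arm, as the interface text tells. Its arguments: {"type":"object","properties":{"rows":{"type":"array","items":{"type":"array"}},"jaw":{"type":"number"},"grip_force":{"type":"number"}},"required":["rows"]}

```bash
mkdir -p pics; ls; python3 - <<'E'
from cell import get_obs,cams,bot
import cv2,numpy as np
o=get_obs();print(o['clock'],o['eef_pos'],o['ee_rot'],bot.tcp_to_grasp)
for n in('top','side'):
    cv2.imwrite(f'pics/{n}0.png',cams.camera(n)); m=cams.camera_model(n);print(n,m['fx'],m['cx'],m['cy'],np.round(m['extrinsics'],3).tolist())
E
```

```text
pics
0.0 [0.22792487 0.6081117  0.20439936] [-1.79896497e+02 -1.82982521e-02  1.59445355e+02] 0.0188
top 421.78033757241667 315.48656051178995 200.29059733510846 [[-0.026, -0.999, -0.021, -0.024], [-0.998, 0.027, -0.062, 0.506], [0.062, 0.019, -0.998, 1.373], [0.0, 0.0, 0.0, 1.0]]
side 453.65640393916806 321.9426717069787 192.2924786070747 [[0.982, -0.187, 0.004, -0.503], [-0.141, -0.755, -0.64, 0.113], [0.123, 0.629, -0.768, 1.404], [0.0, 0.0, 0.0, 1.0]]
```

View pics/top0.png

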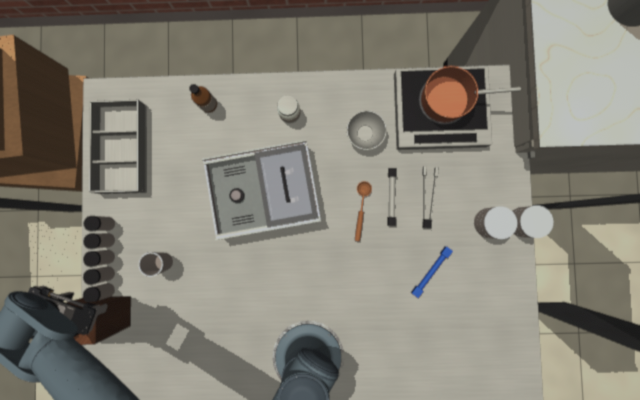

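View pics/side0.png

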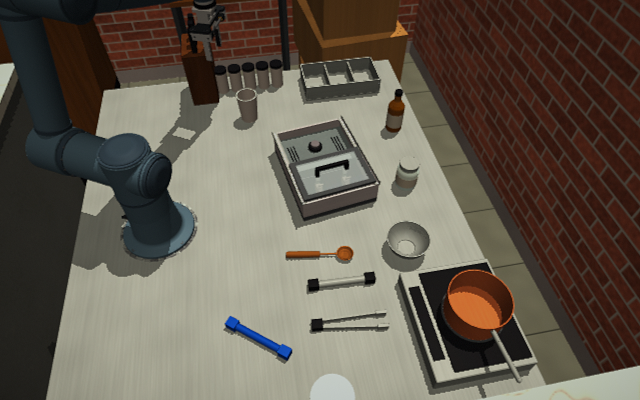

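The candidates for the muddler are:
- **Steel bar with two square black ends:** top (391,197), side (342,281). This fits the description.
- **Tongs:** top (429,197), with two prongs and one black end.
- **Blue bar:** top (432,272), the look-alike to leave alone.

The chest's +y points left in the top view, where the deck is, so its axes are close to the world's. Next I'll confirm the muddler in a crop and measure.

```bash
cat > h.py <<'E'
from cell import get_obs,cams,bot
import cv2,numpy as np
def ray(m,p):
    E=np.array(m['extrinsics']);R,t=E[:3,:3],E[:3,3]
    d=R.T@np.array([(p[0]-m['cx'])/m['fx'],(p[1]-m['cy'])/m['fy'],1]);return -R.T@t,d/np.linalg.norm(d)
def plane(m,p,z):
    o,d=ray(m,p);return o+d*(z-o[2])/d[2]
def tri(*mp):
    A=np.zeros((3,3));b=np.zeros(3)
    for m,p in mp:
        o,d=ray(m,p);P=np.eye(3)-np.outer(d,d);A+=P;b+=P@o
    x=np.linalg.solve(A,b);return x,max(np.linalg.norm(np.cross(x-ray(m,p)[0],ray(m,p)[1])) for m,p in mp)
def dark(img,box,thr=60,amin=8):
    x0,y0,x1,y1=box;g=img[y0:y1,x0:x1].max(2);mk=(g<thr).astype(np.uint8)
    n,l,s,c=cv2.connectedComponentsWithStats(mk)
    return [(np.round(c[i]+[x0,y0],1).tolist(),s[i].tolist()) for i in range(1,n) if s[i,4]>=amin]
def proj(m,X):
    c=np.array(m['extrinsics'])@np.r_[X,1];return c[0]/c[2]*m['fx']+m['cx'],c[1]/c[2]*m['fy']+m['cy']
E
python3 - <<'E'
from h import *
t=cv2.imread('pics/top0.png');s=cv2.imread('pics/side0.png')
r=lambda i,x0,y0,x1,y1:cv2.resize(i[y0:y1,x0:x1],(400,400*(y1-y0)//(x1-x0)),interpolation=cv2.INTER_CUBIC)
a=np.hstack([r(t,195,130,325,250),r(t,345,150,445,242)[:369]]) ;b=np.hstack([r(s,265,105,385,219)[:230*2],r(s,280,230,400,344)])
a=a[:min(a.shape[0],300*2)]
cv2.imwrite('pics/crop_top.png',a);cv2.imwrite('pics/crop_side.png',b);print(a.shape,b.shape)
print(dark(t,(375,155,405,235)));print(dark(s,(300,262,385,300)))
print(dark(t,(270,155,300,210)));print(dark(s,(305,150,360,190)))
E
```

```text
Traceback (most recent call last):
ValueError: all the input array dimensions except for the concatenation axis must match exactly, but along dimension 0, the array at index 0 has size 369 and the array at index 1 has size 368
```

```bash
python3 - <<'E'
from h import *
t=cv2.imread('pics/top0.png');s=cv2.imread('pics/side0.png')
r=lambda i,x0,y0:cv2.resize(i[y0:y0+120,x0:x0+130],(400,300),interpolation=cv2.INTER_CUBIC)
cv2.imwrite('pics/crop.png',np.vstack([np.hstack([r(t,195,130),r(t,335,140)]),np.hstack([r(s,262,105),r(s,280,230)])]))
print(dark(t,(375,155,405,235)));print(dark(s,(300,262,385,300)))
print(dark(t,(270,155,300,210)));print(dark(s,(305,150,360,190)))
E
```

```text
[([392.0, 172.0], [14, 14, 7, 7, 49]), ([391.2, 221.1], [13, 63, 8, 7, 52])]
[([369.3, 278.0], [64, 10, 12, 13, 122]), ([312.9, 285.0], [8, 17, 12, 13, 129])]
[([284.7, 184.2], [11, 12, 9, 35, 78])]
[([314.5, 150.7], [4, 0, 12, 3, 26]), ([331.8, 166.2], [10, 10, 34, 17, 194]), ([351.9, 187.5], [38, 35, 17, 5, 31])]
```

View pics/crop.png

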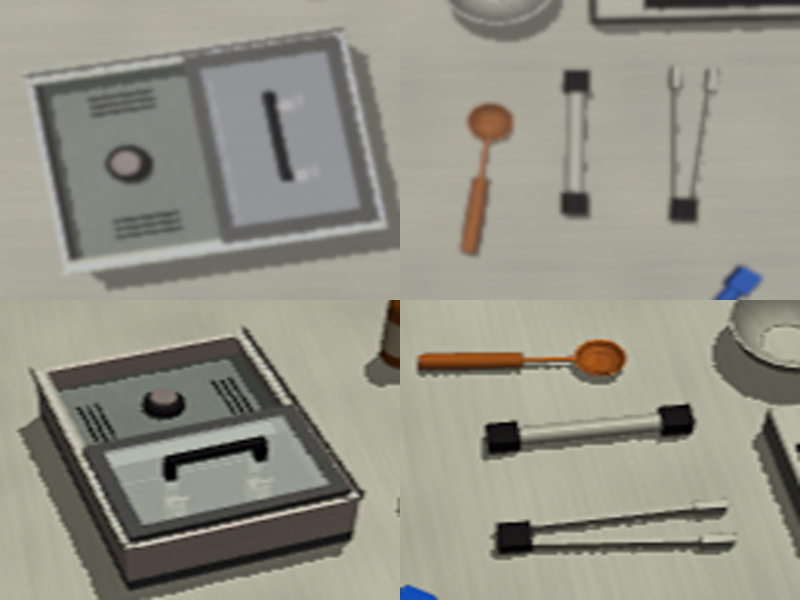

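The crop confirms it. The bar at top (391,197) has a round steel shaft and a square black end at each end, so it is the muddler. The handle runs (282,168)–(288,201) and the button is near (236,195) in the top view.

```bash
python3 - <<'E'
from h import *
t=cv2.imread('pics/top0.png');s=cv2.imread('pics/side0.png')
T=cams.camera_model('top');S=cams.camera_model('side')
for n,a,b in(('far',(392,172),(369.3,278)),('near',(391.2,221.1),(312.9,285))):print(n,tri((T,a),(S,b)))
c=lambda x0,y0,p:(x0+p[0]*.325,y0+p[1]*.4)
for p in((269,96),(287,178)):print('handle@.131',plane(T,c(195,130,p),.131))
print('handle tri',tri((T,(c(195,130,(269,96)))),(S,c(262,105,(265,142)))),tri((T,(c(195,130,(287,178)))),(S,c(262,105,(169,162)))))
print('button tri',tri((T,c(195,130,(126,162))),(S,c(262,105,(163,101)))))
k=[plane(T,c(195,130,p),.086)[:2] for p in((28,75),(340,32),(384,227),(68,270))]
print('corners',np.round(k,3).tolist(),np.mean(k,0));
d=lambda a,b:(np.linalg.norm(a-b),np.degrees(np.arctan2(*(a-b)[::-1])))
print(d(k[0],k[1]),d(k[3],k[2]),d(k[0],k[3]),d(k[1],k[2]))
E
```

```text
far (array([ 0.59241036, -0.29224207,  0.0111848 ]), np.float64(0.00036031274284501874))
near (array([ 0.43116542, -0.2838438 ,  0.01028174]), np.float64(0.0008839002235683935))
handle@.131 [0.59749082 0.05838727 0.131     ]
handle@.131 [0.49731014 0.04277822 0.131     ]
handle tri (array([0.60237189, 0.05868516, 0.12283034]), np.float64(0.0037327170798085855)) (array([0.50085197, 0.04309017, 0.12304667]), np.float64(0.0030661046652095754))
button tri (array([0.5277769 , 0.21648615, 0.05676807]), np.float64(0.0007908953346099281))
corners [[0.638, 0.31], [0.683, -0.012], [0.436, -0.05], [0.391, 0.271]] [0.53698616 0.12978823]
(np.float64(0.32488053144917134), np.float64(98.01936643204276)) (np.float64(0.32495736508160006), np.float64(98.00818600588482)) (np.float64(0.24952081870518045), np.float64(8.87399718090942)) (np.float64(0.24958537974439046), np.float64(8.891414900269881))
```

apply_moves(rows=[[[0.533,-0.93,0.2],0.04],[[0.533,-0.93,0.2],0.04],[[0.533,-0.93,0.2],0.04],[[0.533,-0.93,0.2],0.04],[[0.533,-0.93,0.2],0.04],[[0.533,-0.93,0.2],0.04],[[0.533,-0.93,0.2],0.04],[[0.533,-0.93,0.2],0.04],[[0.533,-0.93,0.2],0.04]], jaw=0)

```text
clock: 0.85
eef_pos: [0.3911, 0.3257, 0.2668]
ee_rot: [-180.0, 0.2, 173.5]
contact_force: [0.0, -0.7, 0.1]
grip_width: 0.0472
finger_force: 0.0
```

apply_moves(rows=[[[0.533,-0.93,0],0.041],[[0.533,-0.93,0],0.041],[[0.533,-0.93,0],0.041],[[0.533,-0.93,0],0.041],[[0.533,-0.93,0],0.041],[[0.533,-0.93,0],0.041],[[0.533,-0.93,0],0.041],[[0.533,-0.93,0],0.041],[[0.533,-0.93,0],0.041],[[0.533,-0.93,0],0.041],[[0.533,-0.93,0],0.041]])

```text
clock: 1.77
eef_pos: [0.5476, 0.0512, 0.2649]
ee_rot: [180.0, -0.1, -171.4]
contact_force: [0.1, 0.8, 0.4]
grip_width: 0.0473
finger_force: 0.0
```

```bash
python3 - <<'E'
from h import *
o=get_obs();print(o['clock'],o['eef_pos'],o['ee_rot'],o['contact_force'],o['grip_width'])
m=cams.camera_model('wrist');i=cams.camera('wrist');cv2.imwrite('pics/w1.png',i);np.save('w1.npy',m)
print(m['fx'],proj(m,[.548,.0506,.124]),proj(m,[.528,.216,.057]),np.round(m['extrinsics'],2).tolist())
E
```

```text
1.7667 [0.54760106 0.05122331 0.26489161] [ 1.79957253e+02 -6.27594684e-02 -1.71390412e+02] [0.0606371  0.7852686  0.35930263] 0.047313247306423056
354.47310024340703 (np.float64(314.7132211827893), np.float64(191.3602254903259)) (np.float64(463.96979043162855), np.float64(182.44769389255887)) [[-0.15, 0.99, 0.0, 0.03], [0.96, 0.14, 0.25, -0.57], [0.24, 0.04, -0.97, 0.31], [0.0, 0.0, 0.0, 1.0]]
```

View pics/w1.png

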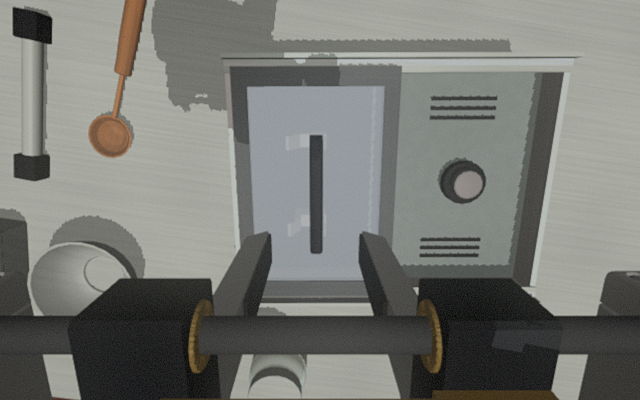

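The wrist view shows the handle at (316,136)–(316,252), the button at (467,184), and the clips through the guard. I'll refine the measurements from this closer view.

```bash
python3 - <<'E'
from h import *
m=np.load('w1.npy',allow_pickle=True).item();i=cv2.imread('pics/w1.png')
g=i[120:256,300:332].max(2);mk=(g<62).astype(np.uint8);n,l,s,c=cv2.connectedComponentsWithStats(mk);k=1+s[1:,4].argmax();print(s[k])
pts=np.argwhere(l==k)[:,::-1]+[300,120];r=cv2.minAreaRect(pts.astype(np.float32));print(r)
T=cams.camera_model('top')
for z in(.124,.131):
  a=plane(m,(pts[pts[:,1]<150][:,0].mean(),pts[:,1].min()),z);b=plane(m,(pts[pts[:,1]>240][:,0].mean(),pts[:,1].max()),z)
  print(z,a,b,(a+b)/2,np.linalg.norm(a-b),np.degrees(np.arctan2(*(a-b)[:2][::-1])))
print('btn',tri((m,(468,184)),(T,(195+126*.325,130+162*.4))),plane(m,(468,184),.058))
for p in((233,68),(566,73),(226,60),(576,62)):print(p,plane(m,p,.086))
for z in(.1,.124):print(z,tri((m,r[0]),(T,(285.3,184.8))))
E
```

```text
[11 16 11  8 46]
((316.0, 139.5), (7.0, 10.0), 90.0)
0.124 [0.49771326 0.04416693 0.124     ] [nan nan nan] [nan nan nan] nan nan
0.131 [0.49724913 0.04406889 0.131     ] [nan nan nan] [nan nan nan] nan nan
btn (array([0.52608529, 0.21269938, 0.0747897 ]), np.float64(0.0005589073769242016)) [0.5289104  0.22042971 0.058     ]
(233, 68) [ 0.44880334 -0.04325193  0.086     ]
(566, 73) [0.40560324 0.27263174 0.086     ]
(226, 60) [ 0.4426606  -0.05049036  0.086     ]
(576, 62) [0.39465851 0.27885824 0.086     ]
0.1 (array([0.5003319, 0.033626 , 0.395407 ]), np.float64(0.021213487031981334))
0.124 (array([0.5003319, 0.033626 , 0.395407 ]), np.float64(0.021213487031981334))<stdin>:7: RuntimeWarning: Mean of empty slice.
  ret = ret.dtype.type(ret / rcount)
```

apply_moves(rows=[[[0,0,-0.3],0],[[0,0,-0.3],0],[[0,0,-0.3],0],[[0,0,-0.5],0],[[0,0,-0.53],0],[[0,0,-0.53],0],[[0,0,-0.53],0]])

```text
clock: 2.4
eef_pos: [0.5474, 0.0516, 0.1067]
ee_rot: [180.0, -0.1, -171.3]
contact_force: [0.9, -0.8, 0.0]
grip_width: 0.047
finger_force: 0.0
```

apply_moves(rows=[[[0,0,0],0],[[0,0,0],0],[[0,0,0],0],[[0,0,0],0],[[0,0,0],0],[[0,0,0],0]], jaw=-1, grip_force=10)

```text
clock: 2.9
eef_pos: [0.5485, 0.0508, 0.1072]
ee_rot: [180.0, 0.1, -171.4]
contact_force: [-1.2, 2.2, 2.3]
grip_width: 0.0118
finger_force: 10.0
```

apply_moves(rows=[[[-0.007,0.045,0],0],[[-0.014,0.09,0],0],[[-0.021,0.14,0],0],[[-0.028,0.19,0],0],[[-0.036,0.24,0],0],[[-0.043,0.29,0],0],[[-0.05,0.335,0],0],[[-0.057,0.38,0],0],[[-0.064,0.43,0],0],[[-0.068,0.455,0],0],[[-0.068,0.455,0],0]])

```text
clock: 3.82
eef_pos: [0.527, 0.1898, 0.1072]
ee_rot: [179.9, 0.0, -171.3]
contact_force: [-2.1, 2.6, 5.7]
grip_width: 0.0117
finger_force: 10.0
```

apply_moves(rows=[[[-0.002,0.01,0],0],[[-0.003,0.02,0],0],[[-0.004,0.03,0],0],[[-0.004,0.03,0],0],[[-0.004,0.03,0],0]])

```text
clock: 4.23
eef_pos: [0.5259, 0.1973, 0.1072]
ee_rot: [180.0, -0.0, -171.3]
contact_force: [-3.2, -1.0, 6.5]
grip_width: 0.012
finger_force: 10.0
```

apply_moves(rows=[[[-0.001,0.01,0],0],[[-0.002,0.015,0],0],[[-0.002,0.015,0],0],[[-0.002,0.015,0],0]])

```text
clock: 4.57
eef_pos: [0.5258, 0.198, 0.1072]
ee_rot: [-179.6, -0.1, -171.3]
contact_force: [-2.8, -14.0, 7.3]
grip_width: 0.012
finger_force: 10.0
```

apply_moves(rows=[[[0,0,0],0],[[0,0,0],0],[[0,0,0],0],[[0,0,0.1],0],[[0,0,0.2],0],[[0,0,0.35],0],[[0.03,-0.25,0.5],0],[[0.03,-0.45,0.5],0],[[0.03,-0.5,0.5],0],[[0.03,-0.5,0.5],0],[[0.03,-0.5,0.5],0],[[0.03,-0.5,0.5],0]], jaw=0)

```text
clock: 5.57
eef_pos: [0.535, 0.0498, 0.2567]
ee_rot: [180.0, 0.0, -171.5]
contact_force: [-0.8, 1.3, -0.6]
grip_width: 0.047
finger_force: 0.0
```

```bash
python3 - <<'E'
from h import *
o=get_obs();print(o['clock'],o['eef_pos'],o['ee_rot'],o['contact_force'],o['grip_width'])
m=cams.camera_model('wrist');i=cams.camera('wrist');cv2.imwrite('pics/w2.png',i);np.save('w2.npy',m)
cv2.imwrite('pics/top2.png',cams.camera('top'))
c=i[40:280,180:500];cv2.imwrite('pics/w2c.png',cv2.resize(c,(800,600),interpolation=cv2.INTER_CUBIC))
E
```

```text
5.5667 [0.53500329 0.04982577 0.2566503 ] [ 1.79963607e+02  4.03020712e-02 -1.71546455e+02] [-0.79512633  1.33175995 -0.55204489] 0.04697288861613209
```

View pics/w2c.png

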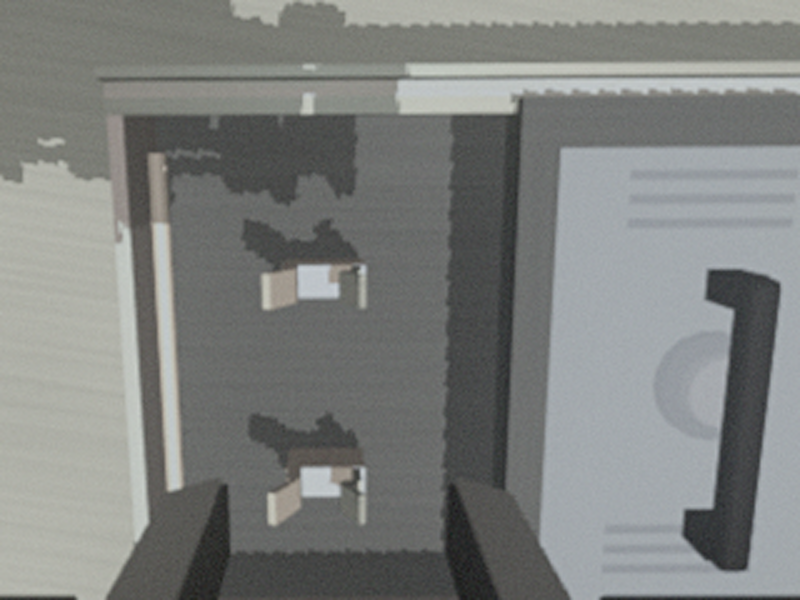

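Both clips are visible. In the crop, the near seat is at about (318,281) and the far seat at about (320,482), with the prong on the left and the jaw on the right. I'll convert these into chest-aligned coordinates.

```bash
python3 - <<'E'
from h import *
m=np.load('w2.npy',allow_pickle=True).item()
a=np.radians(8.7);Rt=np.array([[np.cos(a),np.sin(a)],[-np.sin(a),np.cos(a)]])
c=lambda p:(180+p[0]*.4-.3,40+p[1]*.4-.3)
def P(n,p,z): w=plane(m,c(p),z);print(n,np.round(w[:2],4),'chest-aligned',np.round(Rt@w[:2]*1000,1))
print('guess seat',Rt@[.5499,.046]*1000,'handle open',Rt@[.5258,.198]*1000)
P('near seat',(297,264),.05);P('near seat',(340,298),.05);P('far seat',(300,466),.05);P('far seat',(340,496),.05)
P('near prong tip tl',(262,274),.085);P('near prong tip bl',(264,309),.085);P('far prong tip',(268,492),.085);P('far prong tip b',(269,525),.085)
P('near jaw tip',(357,264),.086);P('near jaw tip',(367,308),.086);P('far jaw tip',(357,466),.086);P('far jaw tip',(366,524),.086)
P('outer wall',(103,90),.086);P('outer wall',(148,530),.086);P('outer near edge',(110,80),.086);P('outer near edge',(700,80),.086)
P('handle',(758,278),.131);P('handle',(732,568),.131)
E
```

```text
guess seat [550.53078609 -37.70760626] handle open [549.69972809 116.1888503 ]
near seat [0.5025 0.0266] chest-aligned [500.7 -49.7]
near seat [0.5144 0.0472] chest-aligned [515.6 -31.2]
far seat [0.5935 0.0404] chest-aligned [592.7 -49.8]
far seat [0.6052 0.0607] chest-aligned [607.4 -31.5]
near prong tip tl [0.5049 0.0145] chest-aligned [501.3 -62. ]
near prong tip bl [0.5185 0.017 ] chest-aligned [515.2 -61.6]
far prong tip [0.5951 0.0285] chest-aligned [592.5 -61.9]
far prong tip b [0.6097 0.0308] chest-aligned [607.4 -61.8]
near jaw tip [0.4954 0.051 ] chest-aligned [497.4 -24.5]
near jaw tip [0.512  0.0576] chest-aligned [514.8 -20.5]
far jaw tip [0.5779 0.0637] chest-aligned [580.9 -24.5]
far jaw tip [0.6029 0.0714] chest-aligned [606.7 -20.6]
outer wall [ 0.4454 -0.053 ] chest-aligned [ 432.3 -119.8]
outer wall [ 0.6191 -0.0197] chest-aligned [ 609.  -113.1]
outer near edge [ 0.4415 -0.0507] chest-aligned [ 428.7 -116.9]
outer near edge [0.4091 0.1675] chest-aligned [429.7 103.7]
handle [0.4758 0.1866] chest-aligned [498.5 112.4]
handle [0.5823 0.2054] chest-aligned [606.7 114.9]
```

apply_moves(rows=[[[-0.05,-0.99,0],-0.03],[[-0.05,-0.99,0],-0.03],[[-0.05,-0.99,0],-0.03],[[-0.05,-0.99,0],-0.03],[[-0.05,-0.99,0],-0.03],[[-0.05,-0.99,0],-0.03],[[-0.05,-0.99,0],-0.03],[[-0.05,-0.99,0],-0.03],[[-0.05,-0.99,0],-0.03],[[-0.05,-0.99,0],-0.03]])

```text
clock: 6.5
eef_pos: [0.5201, -0.2448, 0.2556]
ee_rot: [179.9, -0.1, 177.9]
contact_force: [-0.8, -0.2, -0.1]
grip_width: 0.0471
finger_force: 0.0
```

apply_moves(rows=[[[0,-0.13,0],-0.002],[[0,-0.13,0],-0.002],[[0,-0.13,0],-0.002],[[0,-0.13,0],-0.002]])

```text
clock: 6.83
eef_pos: [0.5203, -0.2833, 0.2562]
ee_rot: [180.0, -0.0, 177.2]
contact_force: [-0.6, 1.0, 0.2]
grip_width: 0.0469
finger_force: 0.0
```

```bash
python3 - <<'E'
from h import *
o=get_obs();print(o['clock'],o['eef_pos'],o['ee_rot'],o['grip_width'])
m=cams.camera_model('wrist');i=cams.camera('wrist');cv2.imwrite('pics/w3.png',i);np.save('w3.npy',m)
print(dark(i,(260,40,380,320),60,100),[proj(m,[x,y,.026]) for x,y in((.592,-.292),(.431,-.284))])
E
```

```text
6.8333 [ 0.52032003 -0.28332388  0.25624721] [ 1.79951281e+02 -1.67827667e-02  1.77212995e+02] 0.04688156714123577
[([303.2, 96.1], [40, 43, 9, 27, 139]), ([264.5, 265.4], [0, 195, 12, 67, 450]), ([353.3, 291.3], [0, 195, 120, 85, 1325])] [(np.float64(311.152123035752), np.float64(232.21156644539766)), (np.float64(310.87781833049473), np.float64(94.71498816187459))]
```

View pics/w3.png

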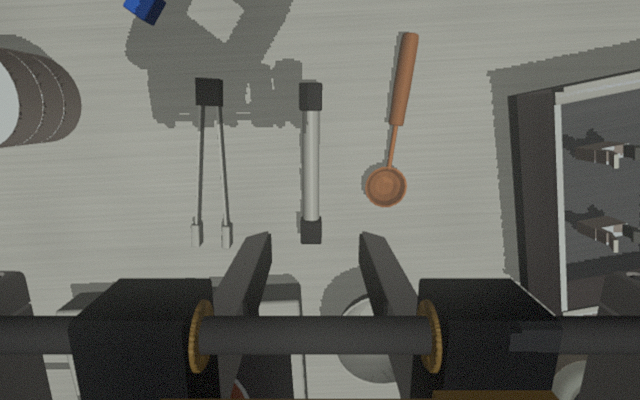

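The muddler lies at columns 300–322 and rows 83–244 (shaft column 311), parallel to the tool. The spoon and tongs are well clear on either side.

```bash
python3 - <<'E'
from h import *
m=np.load('w3.npy',allow_pickle=True).item();T=cams.camera_model('top')
o,_=ray(m,(311,160));print('cam',o)
for p,z in(((311,83),.026),((311,108),.026),((311,218),.026),((311.5,243),.0),((311.5,238),.026),((311,109),.013),((311,217),.013),((311,163),.023)):print(p,z,np.round(plane(m,p,z),4))
# height from two views: inner block/shaft edges, end centres
for a,b in(((311,96),(391.2,221.1)),((311.5,230),(392,172))):print(tri((m,a),(T,b)))
E
```

```text
cam [ 0.44821553 -0.2806746   0.43657517]
(311, 83) 0.026 [ 0.4186 -0.2832  0.026 ]
(311, 108) 0.026 [ 0.4453 -0.2846  0.026 ]
(311, 218) 0.026 [ 0.5739 -0.2912  0.026 ]
(311.5, 243) 0.0 [ 0.616 -0.293  0.   ]
(311.5, 238) 0.026 [ 0.5995 -0.292   0.026 ]
(311, 109) 0.013 [ 0.4463 -0.2848  0.013 ]
(311, 217) 0.013 [ 0.5765 -0.2915  0.013 ]
(311, 163) 0.023 [ 0.5075 -0.2878  0.023 ]
(array([ 0.43095501, -0.28429374,  0.00555964]), np.float64(0.0006597332430483879))
(array([ 0.59130345, -0.29125476,  0.01905912]), np.float64(0.00042748616930008294))
```

apply_moves(rows=[[[-0.028,-0.016,-0.13],0],[[-0.028,-0.016,-0.26],0],[[-0.028,-0.016,-0.39],0],[[-0.028,-0.016,-0.52],0],[[-0.028,-0.016,-0.65],0],[[-0.028,-0.016,-0.75],0],[[-0.028,-0.016,-0.8],0],[[-0.028,-0.016,-0.825],0],[[-0.028,-0.016,-0.834],0],[[-0.028,-0.016,-0.834],0]])

```text
clock: 7.72
eef_pos: [0.512, -0.2897, 0.0067]
ee_rot: [-180.0, 0.0, 177.1]
contact_force: [0.2, -0.1, -0.3]
grip_width: 0.0464
finger_force: 0.0
```

apply_moves(rows=[[[0,0,0],0],[[0,0,0],0],[[0,0,0],0],[[0,0,0],0],[[0,0,0],0],[[0,0,0],0]], jaw=-1, grip_force=45)

```text
clock: 8.22
eef_pos: [0.5119, -0.2901, 0.0071]
ee_rot: [180.0, 0.0, 177.1]
contact_force: [-0.0, 3.9, 4.6]
grip_width: 0.019
finger_force: 45.0
```

apply_moves(rows=[[[0,0,0.1],0],[[0,0,0.2],0],[[0,0,0.33],0],[[0,0,0.46],0],[[0,0,0.6],0],[[0,0,0.66],0],[[0,0.1,0.7],0],[[0,0.2,0.7],0],[[0,0.3,0.7],0],[[0,0.35,0.7],0],[[0,0.35,0.7],0]])

```text
clock: 9.13
eef_pos: [0.5109, -0.1825, 0.2152]
ee_rot: [179.9, -0.1, 177.3]
contact_force: [-0.5, -0.2, -3.0]
grip_width: 0.0187
finger_force: 45.0
```

```bash
python3 - <<'E'
from h import *
o=get_obs();print(o['clock'],o['eef_pos'],o['ee_rot'],o['grip_width'],o['contact_force'])
m=cams.camera_model('wrist');i=cams.camera('wrist');cv2.imwrite('pics/w4.png',i);np.save('w4.npy',m)
E
```

```text
9.1333 [ 0.51085889 -0.18251056  0.21524496] [ 1.79942630e+02 -8.89794177e-02  1.77266151e+02] 0.01872482203684962 [-0.48199489 -0.15612368 -3.03947495]
```

View pics/w4.png

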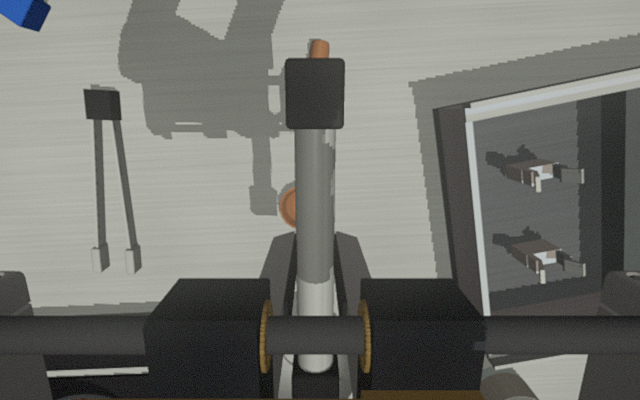

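The muddler is held straight: its near end is at (315,58)–(315,128) and its shaft column is 315. I'll check the end offset, and the pitch from the block's apparent size.

```bash
python3 - <<'E'
from h import *
m=np.load('w4.npy',allow_pickle=True).item()
for p,z in(((315,58),.234),((286,95),.234),((344,95),.234),((315.5,128),.231),((315,200),.231)):print(p,np.round(plane(m,p,z),4))
c=np.array([.5109,-.1825]);u=np.array([np.cos(np.radians(-2.75)),np.sin(np.radians(-2.75))])
print('expected near end',c-.095*u,'expected shoulder',c-.065*u)
a=np.radians(8.7);R=np.array([[np.cos(a),-np.sin(a)],[np.sin(a),np.cos(a)]]);print(R@[.554,-.039]-c)
E
```

```text
(315, 58) [ 0.4171 -0.1787  0.234 ]
(286, 95) [ 0.4316 -0.1921  0.234 ]
(344, 95) [ 0.4328 -0.1668  0.234 ]
(315.5, 128) [ 0.4465 -0.1799  0.231 ]
(315, 200) [ 0.4802 -0.1818  0.231 ]
expected near end [ 0.4160094  -0.17794208] expected shoulder [ 0.44597485 -0.17938142]
[0.04262479 0.22774723]
```

apply_moves(rows=[[[0.142,0.759,0],0.0318],[[0.142,0.759,0],0.0318],[[0.142,0.759,0],0.0318],[[0.142,0.759,0],0.0318],[[0.142,0.759,0],0.0318],[[0.142,0.759,0],0.0318],[[0.142,0.759,0],0.0318],[[0.142,0.759,-0.12],0.0318],[[0.142,0.759,-0.24],0.0318],[[0.142,0.759,-0.33],0.0318],[[0.142,0.759,-0.33],0.0318],[[0.142,0.759,-0.33],0.0318]])

```text
clock: 10.18
eef_pos: [0.5532, 0.0412, 0.1158]
ee_rot: [180.0, -0.2, -171.6]
contact_force: [1.1, 0.1, -1.2]
grip_width: 0.0188
finger_force: 45.0
```

```bash
python3 - <<'E'
from h import *
o=get_obs();print(o['clock'],o['eef_pos'],o['ee_rot'],o['grip_width'],o['contact_force'])
m=cams.camera_model('wrist');i=cams.camera('wrist');np.save('w5.npy',m);cv2.imwrite('pics/w5f.png',i)
s=cams.camera('side');a=cv2.resize(i[20:260,160:480],(800,600),interpolation=cv2.INTER_CUBIC)
a[340:600,500:800]=cv2.resize(s[110:214,272:392],(300,260),interpolation=cv2.INTER_CUBIC)
cv2.imwrite('pics/w5.png',a)
E
```

```text
10.1833 [0.55316342 0.04119151 0.11577459] [ 179.9734876    -0.21859245 -171.55152537] 0.018830130357604186 [ 1.10080147  0.06504039 -1.23094735]
```

View pics/w5.png

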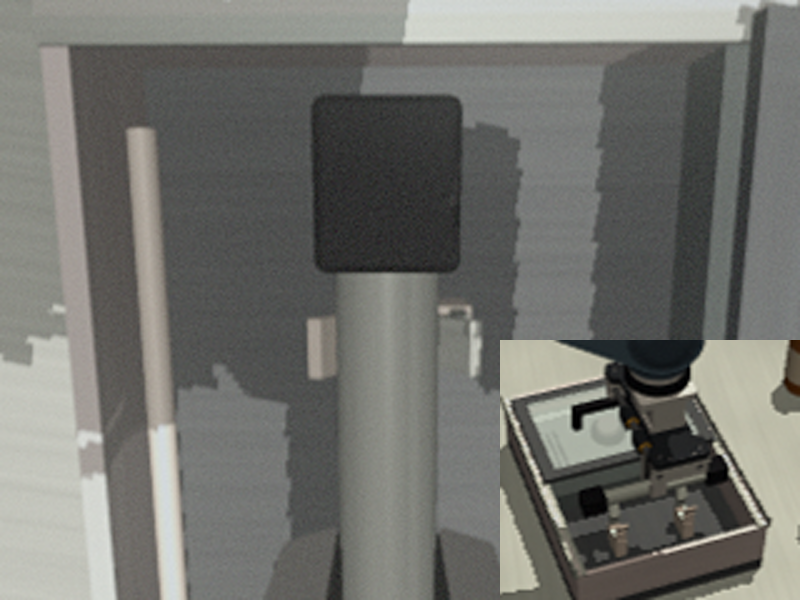

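The shaft (crop columns 337–437) sits over the near clip, with the prong tip at 307 and the jaw tip at 480. I'll recompute the clip position from this closer view.

```bash
python3 - <<'E'
from h import *
m=np.load('w5.npy',allow_pickle=True).item()
a=np.radians(8.7);Rt=np.array([[np.cos(a),np.sin(a)],[-np.sin(a),np.cos(a)]])
def P(n,p,z): w=plane(m,(160+p[0]*.4-.3,20+p[1]*.4-.3),z);print(n,np.round(Rt@w[:2]*1000,1))
P('prong tip tl',(307,318),.085);P('prong tip bl',(309,380),.085);P('jaw tip r',(480,322),.086);P('jaw tip r',(480,378),.086);
P('shaft l',(338,350),.122);P('shaft r',(437,350),.122);P('block l',(313,180),.135);P('block r',(461,180),.135)
P('outer wall',(40,46),.086);P('outer wall in',(70,46),.086);P('outer wall lower',(92,600),.086);P('well wall right',(752,40),.086)
o=get_obs();print('tcp',Rt@o['eef_pos'][:2]*1000)
E
```

```text
prong tip tl [501.4 -62.5]
prong tip bl [516.2 -62.5]
jaw tip r [502.4 -21.6]
jaw tip r [515.8 -21.4]
shaft l [504.2 -53.2]
shaft r [504.3 -33.7]
block l [472.8 -56.3]
block r [472.9 -30.5]
outer wall [ 441.8 -119.4]
outer wall in [ 441.8 -112.8]
outer wall lower [ 572.6 -119.3]
well wall right [441.3  36.7]
tcp [555.69577748 -43.22476941]
```

apply_moves(rows=[[[0,0,0],0],[[0,0,0],0]])

```text
clock: 10.45
eef_pos: [0.5557, 0.042, 0.1196]
ee_rot: [-179.9, 0.2, -171.5]
contact_force: [0.3, -0.1, -2.3]
grip_width: 0.0188
finger_force: 45.0
```

apply_moves(rows=[[[-0.005,0.012,-0.05],0.0005],[[-0.005,0.012,-0.05],0.0005],[[-0.005,0.012,-0.05],0.0005]])

```text
clock: 10.7
eef_pos: [0.5523, 0.0462, 0.1025]
ee_rot: [180.0, -0.0, -171.3]
contact_force: [-0.4, -0.1, -2.7]
grip_width: 0.0189
finger_force: 45.0
```

```bash
python3 - <<'E'
from h import *
a=np.radians(8.7);Rt=np.array([[np.cos(a),np.sin(a)],[-np.sin(a),np.cos(a)]])
for k in range(3):
  o=get_obs();m=cams.camera_model('wrist');i=cams.camera('wrist')
  print(Rt@o['eef_pos'][:2]*1000,o['eef_pos'][2],o['ee_rot'])
  r=i[100,240:360].max(2) if 0 else i[100:104,240:360].mean(0).max(1); d=np.where(r<60)[0]+240
  w=[Rt@plane(m,(c,101.5),.127)[:2]*1000 for c in(d.min(),d.max())];print(d.min(),d.max(),np.mean(w,0))
cv2.imwrite('pics/w6.png',i)
E
```

```text
[552.94586234 -37.90348938] 0.10252597792006983 [ 1.79999840e+02 -2.88169935e-02 -1.71269782e+02]
285 343 [476.9778066  -38.93221398]
[553.45136682 -38.07472373] 0.10300942108834003 [-1.79982520e+02  3.91993537e-02 -1.71274796e+02]
285 343 [477.43049015 -39.1064802 ]
[553.71380768 -38.18017749] 0.10325227231358869 [-1.79972063e+02  7.60214962e-02 -1.71281433e+02]
285 343 [477.67987662 -39.20070424]
```

apply_moves(rows=[[[0,0,-0.02],0],[[0,0,-0.04],0],[[0,0,-0.055],0],[[0,0,-0.07],0],[[0,0,-0.08],0],[[0,0,-0.08],0]])

```text
clock: 11.35
eef_pos: [0.5518, 0.0462, 0.0771]
ee_rot: [180.0, -0.1, -171.3]
contact_force: [-0.2, -0.4, -2.2]
grip_width: 0.0189
finger_force: 45.0
```

apply_moves(rows=[[[0,0,-0.015],0],[[0,0,-0.03],0],[[0,0,-0.045],0],[[0,0,-0.06],0],[[0,0,-0.06],0]])

```text
clock: 11.77
eef_pos: [0.5518, 0.0461, 0.059]
ee_rot: [180.0, -0.1, -171.3]
contact_force: [0.8, -0.5, -5.2]
grip_width: 0.0188
finger_force: 45.0
```

apply_moves(rows=[[[0,0,-0.01],0],[[0,0,-0.02],0],[[0,0,-0.025],0],[[0,0,-0.025],0],[[0,0,-0.025],0]])

```text
clock: 12.18
eef_pos: [0.5525, 0.0463, 0.0539]
ee_rot: [180.0, -0.1, -171.3]
contact_force: [-4.4, -0.4, 6.7]
grip_width: 0.0192
finger_force: 45.0
```

apply_moves(rows=[[[0,0,-0.008],0],[[0,0,-0.015],0],[[0,0,-0.015],0]])

```text
clock: 12.43
eef_pos: [0.5528, 0.0462, 0.0536]
ee_rot: [180.0, -0.2, -171.2]
contact_force: [-20.2, -0.9, 35.4]
grip_width: 0.019
finger_force: 45.0
```

apply_moves(rows=[[[0,0,0.013],0],[[0,0,0.013],0]])

```text
clock: 12.6
eef_pos: [0.5538, 0.0463, 0.0539]
ee_rot: [-180.0, 0.2, -171.3]
contact_force: [-2.9, 0.7, 11.7]
grip_width: 0.0187
finger_force: 45.0
```

apply_moves(rows=[[[0,0,0],0],[[0,0,0],0],[[0,0,0],0],[[0,0,0],0],[[0,0,0.08],0],[[0,0,0.18],0],[[0,0,0.3],0],[[0,0,0.43],0],[[0,0,0.56],0],[[0,0,0.66],0],[[0,0,0.66],0],[[0,0,0.66],0]], jaw=0)

```text
clock: 13.6
eef_pos: [0.5536, 0.046, 0.252]
ee_rot: [-179.9, 0.2, -171.3]
contact_force: [-1.0, 0.2, -1.6]
grip_width: 0.0468
finger_force: 0.0
```

```bash
python3 - <<'E'
from h import *
o=get_obs();print(o['clock'],o['eef_pos'],o['ee_rot'],o['grip_width'],o['contact_force'])
m=cams.camera_model('wrist');i=cams.camera('wrist');np.save('w7.npy',m)
s=cams.camera('side');a=cv2.resize(i[40:280,180:500],(800,600),interpolation=cv2.INTER_CUBIC)
a[300:600,460:800]=cv2.resize(s[110:214,272:390],(340,300),interpolation=cv2.INTER_CUBIC)
cv2.imwrite('pics/w7.png',a)
E
```

```text
13.6 [0.5535782  0.046009   0.25198934] [-179.94324844    0.21921986 -171.29022946] 0.04675599194384134 [-0.96775536  0.24775687 -1.62824527]
```

View pics/w7.png

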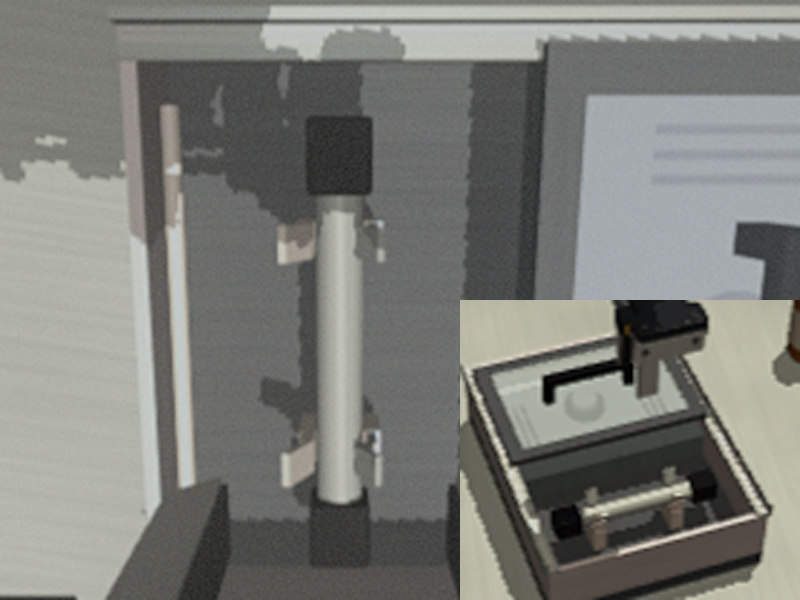

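```bash
python3 - <<'E'
from h import *
m=np.load('w7.npy',allow_pickle=True).item()
a=np.radians(8.7);Rt=np.array([[np.cos(a),np.sin(a)],[-np.sin(a),np.cos(a)]])
def P(n,p,z): w=plane(m,(180+p[0]*.4-.3,40+p[1]*.4-.3),z);print(n,np.round(Rt@w[:2]*1000,1))
P('near jaw r',(384,240),.086);P('far jaw r',(381,465),.086);P('near prong l',(277,240),.085);P('far prong l',(282,470),.085)
P('block l',(306,155),.073);P('block r',(372,155),.073);P('near end',(339,116),.073);P('shaft l',(318,300),.065);P('shaft r',(363,300),.065);P('shaft l',(318,480),.065);P('shaft r',(362,480),.065)
P('farblock l',(311,530),.073);P('farblock r',(370,530),.073)
E
```

```text
near jaw r [506.  -21.3]
far jaw r [597.2 -21.3]
near prong l [506.1 -62.6]
far prong l [599.7 -62.1]
block l [474.3 -51.5]
block r [474.3 -25.8]
near end [459.8 -38.6]
shaft l [532.1 -47.3]
shaft r [532.1 -28.6]
shaft l [611.1 -47.8]
shaft r [611.1 -28.5]
farblock l [631.3 -50.8]
farblock r [631.3 -25.1]
```

The muddler is home. Its axis is at chest-aligned y ≈ −38.4 at both ends and its middle is at x ≈ 554.8. Both jaw tips are back at −21.3, where they started. Next I'll shut the guard.

apply_moves(rows=[[[-0.093,0.507,0],0],[[-0.093,0.507,0],0],[[-0.093,0.507,0],0],[[-0.093,0.507,0],0],[[-0.093,0.507,0],0],[[-0.093,0.507,-0.12],0],[[-0.093,0.507,-0.24],0],[[-0.093,0.507,-0.36],0],[[-0.093,0.507,-0.45],0],[[-0.093,0.507,-0.48],0],[[-0.093,0.507,-0.48],0]])

```text
clock: 14.62
eef_pos: [0.5215, 0.1972, 0.1017]
ee_rot: [-180.0, -0.5, -171.3]
contact_force: [0.6, -0.6, -0.3]
grip_width: 0.0471
finger_force: 0.0
```

apply_moves(rows=[[[0,0,0],0],[[0,0,0],0],[[0,0,0],0],[[0,0,0],0],[[0,0,0],0],[[0,0,0],0]], jaw=-1, grip_force=10)

```text
clock: 15.12
eef_pos: [0.5253, 0.1979, 0.1071]
ee_rot: [-179.9, 0.1, -171.3]
contact_force: [-0.5, -0.4, 3.5]
grip_width: 0.0119
finger_force: 10.0
```

apply_moves(rows=[[[0.007,-0.045,0],0],[[0.014,-0.09,0],0],[[0.021,-0.14,0],0],[[0.028,-0.19,0],0],[[0.036,-0.24,0],0],[[0.043,-0.29,0],0],[[0.05,-0.335,0],0],[[0.057,-0.38,0],0],[[0.064,-0.42,0],0],[[0.07,-0.455,0],0],[[0.07,-0.455,0],0]])

```text
clock: 16.03
eef_pos: [0.5467, 0.0591, 0.1071]
ee_rot: [-179.9, 0.1, -171.4]
contact_force: [1.3, -2.1, 5.6]
grip_width: 0.0118
finger_force: 10.0
```

apply_moves(rows=[[[0.002,-0.012,0],0],[[0.004,-0.024,0],0],[[0.005,-0.033,0],0],[[0.006,-0.039,0],0],[[0.006,-0.039,0],0],[[0.006,-0.039,0],0]])

```text
clock: 16.53
eef_pos: [0.5481, 0.0497, 0.1071]
ee_rot: [180.0, 0.1, -171.3]
contact_force: [1.2, 2.6, 6.3]
grip_width: 0.0119
finger_force: 10.0
```

apply_moves(rows=[[[0,0,0],0],[[0,0,0],0],[[0,0,0],0],[[0,0,0.1],0],[[0,0,0.2],0],[[0,0,0.35],0],[[0,0.15,0.45],0],[[-0.03,0.28,0.45],0],[[-0.06,0.42,0.45],0],[[-0.07,0.54,0.45],0],[[-0.07,0.54,0.45],0],[[-0.07,0.54,0.45],0]], jaw=0)

```text
clock: 17.53
eef_pos: [0.5255, 0.2138, 0.2405]
ee_rot: [-180.0, -0.1, -171.1]
contact_force: [0.0, -0.1, 0.1]
grip_width: 0.0467
finger_force: 0.0
```

```bash
python3 - <<'E'
from h import *
o=get_obs();print(o['clock'],o['eef_pos'],o['ee_rot'],o['contact_force'])
m=cams.camera_model('wrist');i=cams.camera('wrist');np.save('w8.npy',m);cv2.imwrite('pics/w8f.png',i)
cv2.imwrite('pics/w8.png',cv2.resize(i[20:260,160:480],(800,600),interpolation=cv2.INTER_CUBIC))
E
```

```text
17.5333 [0.52546568 0.21379434 0.24051996] [-1.79975223e+02 -7.33061987e-02 -1.71055880e+02] [ 0.02300254 -0.05945957  0.07925511]
```

View pics/w8.png

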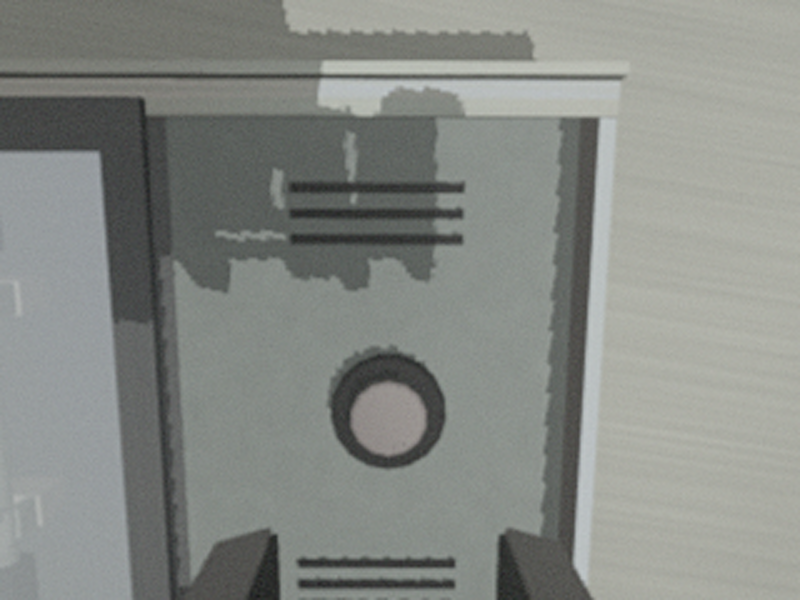

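The button's top is at crop (389,417), about 80 crop pixels across, with its dark collar around it. I'll triangulate it against the earlier wrist view.

```bash
python3 - <<'E'
from h import *
m=np.load('w8.npy',allow_pickle=True).item();m1=np.load('w1.npy',allow_pickle=True).item();T=cams.camera_model('top')
p=(160+389*.4,20+417*.4)
print(tri((m,p),(m1,(468,184))),tri((m,p),(m1,(468,184)),(T,(235.9,194.8))))
for z in(.06,.07):print(plane(m,p,z))
print(get_obs()['eef_pos'])
E
```

```text
(array([0.52717939, 0.21406883, 0.07169729]), np.float64(0.00012682582216533262)) (array([0.52658472, 0.21370787, 0.07259581]), np.float64(0.0009017309161316662))
[0.52975142 0.21449422 0.06      ]
[0.52766186 0.21414908 0.07      ]
[0.52589545 0.21229254 0.24040833]
```

apply_moves(rows=[[[0.006,0.003,-0.13],0],[[0.006,0.003,-0.26],0],[[0.006,0.003,-0.38],0],[[0.006,0.003,-0.48],0],[[0.006,0.003,-0.52],0],[[0.006,0.003,-0.53],0],[[0.006,0.003,-0.53],0],[[0.006,0.003,-0.53],0]], jaw=-1)

```text
clock: 18.25
eef_pos: [0.53, 0.2126, 0.0842]
ee_rot: [-180.0, 0.2, -171.3]
contact_force: [0.1, -0.0, -0.2]
grip_width: 0.001
finger_force: 0.0
```

apply_moves(rows=[[[0,0,-0.01],0],[[0,0,-0.02],0],[[0,0,-0.03],0],[[0,0,-0.03],0]])

```text
clock: 18.58
eef_pos: [0.5281, 0.213, 0.0731]
ee_rot: [-180.0, -0.0, -171.3]
contact_force: [-0.1, -0.7, -0.4]
grip_width: 0.0005
finger_force: 0.0
```

apply_moves(rows=[[[0,0,-0.01],0],[[0,0,-0.02],0],[[0,0,-0.025],0],[[0,0,-0.025],0]])

```text
clock: 18.92
eef_pos: [0.5286, 0.2131, 0.0663]
ee_rot: [180.0, 0.0, -171.3]
contact_force: [-2.0, -0.2, 5.2]
grip_width: 0.0007
finger_force: 2.4
```

apply_moves(rows=[[[0,0,-0.007],0],[[0,0,-0.013],0],[[0,0,-0.013],0],[[0,0,-0.013],0]])

```text
clock: 19.25
eef_pos: [0.5289, 0.2132, 0.0658]
ee_rot: [-180.0, -0.0, -171.2]
contact_force: [-11.2, -3.5, 26.2]
grip_width: 0.0006
finger_force: 13.1
```

The button is bottomed: 26 N with no further travel. I'll lift clear and check the guard and muddler.

apply_moves(rows=[[[0,0,0.05],0],[[0,0,0.15],0],[[0,0,0.28],0],[[0,0,0.4],0],[[0,0,0.5],0],[[0,0,0.5],0],[[0,0,0.5],0],[[0,0,0.5],0]])

```text
clock: 19.92
eef_pos: [0.5275, 0.2128, 0.2104]
ee_rot: [-180.0, -0.1, -171.3]
contact_force: [0.8, 0.8, 0.0]
grip_width: 0.0007
finger_force: 0.0
```

```bash
python3 - <<'E'
from h import *
o=get_obs();print(o['clock'],o['eef_pos'],o['contact_force'])
# handle in top/side pictures now versus the start (started about 1 mm from shut)
for n,b in(('top',(270,155,300,210)),('side',(310,155,352,188))):
  print(n,dark(cams.camera(n),b,60,60),dark(cv2.imread(f'pics/{n}0.png'),b,60,60))
m=cams.camera_model('wrist');i=cams.camera('wrist');cv2.imwrite('pics/w9.png',i)
g=cv2.cvtColor(cv2.imread('pics/w8f.png'),cv2.COLOR_BGR2GRAY)
hsv=i.astype(int);k=(hsv[...,2]-hsv[...,1]>4)&(i.max(2)>100);k[:, :280]=0;k[:,360:]=0;k[:140]=0;k[230:]=0
n,l,s,c=cv2.connectedComponentsWithStats(k.astype(np.uint8));j=1+s[1:,4].argmax();print('button',c[j],s[j]);
p=c[j];m1=np.load('w1.npy',allow_pickle=True).item();print(tri((m,p),(m1,(468,184))))
E
```

```text
19.9167 [0.52754416 0.21279537 0.21036118] [0.81839466 0.76999848 0.01650532]
top [([285.4, 183.4], [12, 13, 8, 33, 67])] [([284.7, 184.2], [11, 12, 9, 35, 78])]
side [([331.9, 166.8], [6, 5, 33, 18, 194])] [([331.8, 166.2], [5, 5, 34, 17, 194])]
button [316.96130346 193.03462322] [301 177  33  33 491]
(array([0.52724629, 0.21396847, 0.07199409]), np.float64(0.00023658907593112022))
```

The guard is shut (the handle is back where it started or slightly further), the button is up again at z ≈ 0.072, and the arm is clear, so I'm handing in.

```bash
python3 -c "
from cell import bot
print(bot.close_job())"
```

```text
the job is handed in; nothing more can be done
None
```

I opened the guard to its stop, seated the muddler in both clips, shut the guard, pressed the start button down to its stop and handed the job in at about 20 s; no verdict came back, but my last checks showed the guard shut and the button up.

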